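# Lock the lamp box lid with its slotted disc and bar

### The arm

A 6-joint arm with a two-finger parallel gripper is mounted at the origin on the work surface. World frame = base frame: x ahead of the robot, y to its left, z up, the work surface at z = 0. Lengths are in m, angles in degrees, forces in N, time in s.
With the tool pointing down it reaches from about 0.4 to 0.825 m from the base axis. Payload 7 kg.
Tool frame: the origin (TCP) lies at the very end of the fingers, on their centre line; the grasp point (between the pads) lies 19 mm behind it; z points along the fingers, y is the line along which they close (so a half turn about z gives the same grasp; the last joint's range is limited). The gripper opens to 88 mm and grips with 3 to 60 N. Pads are 19 mm wide; open, the fingers measure 130 mm over their backs; the gripper's body (78 mm by 193 mm) begins 47 mm behind the grasp point.
Start: joints at [-47.492, 20.546, 0.682, 0, -70.136, -16.507], TCP at [0.296, -0.607, 0.227] pointing down, gripper open.
Joint ranges: [-176.03, 176.03], [-82.01, 121.73], [-58.28, 71.71], [-173.87, 95.51], [-174.79, -0.11], [-173.66, 173.66]. Speed limits (degrees/s): [136.94, 136.94, 172.46, 180, 180, 180].

### API

Orientations are given as [roll, pitch, yaw] about the fixed x, y, z axes, in that order (R = Rz(yaw) Ry(pitch) Rx(roll)).
In Python, from plant import get_obs, snapshot, camera_params, close_job, boxes_of, cut_out, landmark_of gives the robot as it stands.
- The arm moves only by the shell command python3 -m inch 'ROWS' [OPENING]. ROWS is text: rows parted by semicolons, each of 6 numbers parted by spaces: the shift along the tool's x, y, z in units of 30 cm (1.0 is 30 cm), then the turn, a rotation vector about the tool's x, y, z in units of pi rad (1.0 is pi rad). A call has 1 to 10 rows; each row is the pose to reach, as a shift and turn from the pose commanded when the call began, along the tool's axes at that moment, turning the shorter way round; what a row does not reach only later rows make up. A row lasts 1/12 s, in which the tool goes at most 41.7 mm and 7.16 degrees, less where a joint would pass 70% of its speed; a pose out of reach is approached as far as the arm can. A call with a number of a shift or a turn outside -1 to 1 is refused whole. A call with a gripper value outside its range is refused whole. OPENING is the closure, from -1 (fully open) to 1 (shut), set as the call begins (- or left out, the last holds). The fingers move at their own pace and stop on an object; the grip force is fixed at half the most. Time passes only in rows, so rows that repeat a pose let the fingers close. It gives the time, the measured TCP pose, the force, the opening and the grip force at its end, in the units of the state.
- get_obs(): the state, without advancing time (a new reading comes with each control period).
- snapshot(name): name is "side" or "top" or "wrist"; returns the picture (420x560x3 uint8, red, green, blue); there is no depth.
- camera_params(name): a dict with "mtx" (3x3 intrinsics, pixels), "rvec" (rotation vector, rad) and "tvec" (3), from world to camera coordinates, as OpenCV has them. Camera axes: x right, y down, z forward; pixel columns grow to the right and rows downward; lengths in m; the calibration is good to about 2 mm. A picture is of the moment at which its call begins: read the wrist's pose just before it. camera_params takes no time and is no camera call; for the wrist camera it gives the pose at the moment of the call.
- close_job(): hands the job in; it is judged then, once.
Trained networks look in the newest picture that a camera, given by its name, has taken for a name from the list of things; names that differ only in an ending like _2 or _b are one class to them, and where a whole thing is asked for, a point or a joint stands for the part that bears it (a point fixed in the world has none). Each returns a list of dicts, best first, with "p" (0 to 1); they miss things now and then, are a little off and sometimes report something else, mostly with a low value. They report only what shows in the picture. A call takes as long as a camera call. They do not tell look-alikes from the thing itself.
- boxes_of(camera, thing): "rect" ([left, top, width, height] in pixels, round what is visible of it).
- cut_out(camera, thing): "pixels" (420x560 bool, what is visible of it) and "rect" ([left, top, width, height] in pixels, round what is visible of it).
- landmark_of(camera, thing): "uv" ([column, row] in pixels: a listed point, or the origin of a listed thing).
The state is a dict: "clock": time; "joint_pos": joint angles; "qvel": joint speeds; "tau": joint torques, N m; "tool_pos": TCP position; "orientation": TCP orientation; "force": force on the tool from outside, world axes, zero at the start; "moment": the same for the moment, N m; "opening": finger opening in m; "gripper_force": force on a finger pad.
Only numpy, scipy, OpenCV 4.12 (cv2) and the standard library are available. Lean on these libraries where they do the work, as an engineer would, in place of code of your own. Each camera call takes 0.05 s, during which the arm holds its last target. There are 200 camera calls.

### The job

Lock the lid of the flat lamp box: pushing its upright fin with a fingertip, turn the slotted disc until the slot lines up with the bar, then push the bar by its end tab through the slot into the keeper, fully home, until the tab meets the guide, and come away. Only push: the bar must not be lifted, and the other things on the lid and bench are left where they are.

Things in the scene. Friction and masses are not known exactly. Their poses are not given: they have to be found in the camera images.
- lampbox: Flat black box with a grey lid, fixed on the bench, 50 mm high (lid top z = 0.050). Origin on the bench under the lock; the bar slides along box +y over x = 0. The lid runs x -75 to 155, y -210 to 210 mm; a 3 mm white LED board lies on it at x 76 to 148, y -190 to 10. Under the bar a floor strip, 34 mm wide, 4 mm above the lid, y -200 to 31.
- guide_mouth (a point): Middle of the guide's entrance, on the floor strip (z 0.054), box x 0, y -39 mm; axes as the box's. The guide runs 70 mm on from here along +y: two 10 mm thick walls 16 mm apart, tops 18 mm above the lid, with a strap across (box y -18 to 6) up to 22 mm above the lid. The front of the bar's tab stops against these wall ends when the bar is fully home.
- keeper (a point): Middle of the keeper's mouth, beyond the disc, on its floor 2 mm above the lid (z 0.052), box x 0, y 129 mm; axes as the box's. Two 10 mm thick walls 20 mm apart, 28 mm long along +y, tops 18 mm above the lid, open above.
- disc (a joint): Disc angle about its upright axis, rad, growing anticlockwise seen from above. The fin points at this angle from box +x towards box +y. 0 (fin on box +x side) and pi (fin on -x side): slot along the bar's line; either will do. Turns from -0.5 to 3.64; no stop or click where it lines up. Friction 0.05 N m (about 2 N at the fin): stays where left.
- disc_centre (a point): Centre of the disc's top face, 18 mm above the lid (z 0.068), box x 0, y 80 mm. Aluminium disc 90 mm across, 18 mm thick, with a straight slot 22 mm wide, 15 mm deep across its middle, open above and at both ends. Turns with the disc: x to the fin, y along the slot.
- fin_top (a point): Middle of the top (z 0.094) of the fin, an upright block on the disc beside the slot: 28 mm long along the radius (13 to 41 mm from the axis, middle at 27), 10 mm thick, 26 mm high above the disc. Turns with the disc.
- bar: Loose steel bar, about 0.3 kg, 14 mm wide, 12 high, in the guide (2 mm under the strap). Origin: underside, middle of the tab's front face; own y along the bar to its nose. Reaches 189 mm ahead, last 12 mm tapered to 6 wide. Starts with the nose 5 to 25 mm short of the disc; home: origin at guide_mouth, nose 21 mm inside the keeper. Slides with 1 to 3 N.
- nose (a point): Middle of the bar's nose, 189 mm ahead of the bar's origin, 6 mm above its underside. Axes as the bar's.
- tab_top (a point): Middle of the top (z 0.086) of the bar's end tab: an upright plate 34 mm wide, 8 mm thick along the bar, 32 mm high. Its back face, to be pushed, is 4 mm behind this point. Axes as the bar's.
- tape: Bystander: roll of blue tape lying on the lid, 54 mm across, 19 mm high; origin under its centre.
- vial: Bystander: small amber jar with a white cap standing on the lid beside the guide, 26 mm across, 36 mm high; origin under its centre.
- driver: Bystander: black screwdriver, 150 mm long, lying on the lid on the other side of the bar; origin near its middle.
- rack: Bystander: green divided tray 120 x 160 x 30 mm on the bench to the left; origin under its centre.
- wash: Bystander: white bottle 60 mm across, 160 mm high, on the bench to the left; origin under its centre.
- beaker: Bystander: glass cup 70 mm across, 80 mm high, on the bench to the right; origin under its centre.
- spanner: Bystander: steel spanner lying flat on the bench to the right; origin near its middle.
Things that resemble listed ones, but are neither listed nor needed, are in the scene too. Several things have the shape of the bar; the one meant has the colours described above.

How it is judged (in metres and radians):
On the way, in this order (a step that is already met when the one before it is completed fails the run):
1. the disc's slot is lined up with the bar (within 0.14 rad) before the bar is through it (angle between the y axis of lampbox and the y axis of disc_centre, either way round below 0.14 rad and y of bar in the frame of guide_mouth below -0.06 m), for 0.2 s.
2. the bar is pushed through the slot, fully home (y of bar in the frame of guide_mouth between -0.006 and 0.006 m and x of bar in the frame of guide_mouth between -0.006 and 0.006 m and z of bar in the frame of guide_mouth between -0.005 and 0.005 m and angle between the y axis of bar and the y axis of lampbox, either way round below 0.06 rad and angle between bar's own z axis and vertical below 0.06 rad and angle between the y axis of lampbox and the y axis of disc_centre, either way round below 0.14 rad), for 0.2 s.
At the end, for the whole second after the job is handed in: The bar lies level in its guide, at rest, through the slotted disc and in the keeper, with the front of its tab within 6 mm of the guide's entrance; the slot is still in line with it (within 0.14 rad) (all of step 2 and linear speed of bar below 0.01 m/s); the robot touches nothing.
It fails at once if the bar is lifted or tipped (more than 10 mm up or 0.2 rad) (height (world z) of bar above 0.064 m or height (world z) of nose above 0.07 m or angle between bar's own z axis and vertical above 0.2 rad).
It fails at once if a bystander is moved more than 25 mm, lifted or knocked over (distance of any of tape, vial, driver, rack, wash, beaker, spanner from where it was at the start of the episode above 0.025 m).
It also fails if it takes over 58 s, if anything falls off the work surface, if the arm or the gripper's body presses on something with over 40 N, if the wrist force passes 120 N, or if a joint passes its speed limit or range.

## Working session

There is one attempt and no reset: what is moved stays moved. The work goes in short steps, Python scripts to look and compute and a shell command to move; the robot and the scene stay as the last step left them, time stands still between calls to the robot, and variables do not carry over. Pictures are saved under pics/ and viewed, at most 12 in all, crops included, and the job is handed in when it is done.

```bash
mkdir -p pics; cat > h.py <<'E'
import numpy as np, cv2
from plant import *
def cam(n):
    c=camera_params(n); K=np.array(c["mtx"],float); R=cv2.Rodrigues(np.array(c["rvec"],float))[0]; t=np.array(c["tvec"],float).ravel()
    return K,R,t
def proj(n,X):
    K,R,t=cam(n); p=(K@(R@np.atleast_2d(X).T+t[:,None])).T; return p[:,:2]/p[:,2:]
def atz(n,uv,z):
    K,R,t=cam(n); d=R.T@np.linalg.inv(K)@np.array([uv[0],uv[1],1.]); o=-R.T@t
    return o+d*(z-o[2])/d[2]
def tri(n1,u1,n2,u2):
    A=[]
    for n,u in((n1,u1),(n2,u2)):
        K,R,t=cam(n); P=K@np.c_[R,t]; A+= [u[0]*P[2]-P[0],u[1]*P[2]-P[1]]
    v=np.linalg.svd(np.array(A))[2][-1]; return v[:3]/v[3]
def save(n,f):
    im=snapshot(n); cv2.imwrite(f,im[:,:,::-1]); return im
E
python3 - <<'E'
from h import *
for n in("top","side"):
    save(n,f"pics/{n}0.png")
    K,R,t=cam(n); print(n,-R.T@t)
    for th in("guide_mouth","keeper","disc_centre","fin_top","nose","tab_top","bar","tape","vial","driver","lampbox"):
        print(n,th,[(np.round(d["uv"],1).tolist(),round(d["p"],2)) for d in landmark_of(n,th)[:3]])
print(get_obs()["clock"],get_obs()["orientation"])
E
```

```text
top [ 0.16122752 -0.00602326  1.76262055]
top guide_mouth [([296.2, 192.0], 0.98)]
top keeper [([249.0, 199.1], 0.82)]
top disc_centre [([263.2, 193.1], 0.95)]
top fin_top [([254.4, 196.5], 0.79)]
top nose [([280.1, 194.5], 0.85), ([415.9, 131.5], 0.71)]
top tab_top [([378.3, 169.2], 0.66), ([335.0, 178.1], 0.62), ([320.7, 204.5], 0.44)]
top bar [([377.4, 163.2], 0.78), ([332.2, 185.3], 0.62), ([432.2, 199.9], 0.56)]
top tape [([249.6, 165.2], 0.48)]
top vial [([303.2, 168.7], 0.62)]
top driver [([324.2, 202.4], 0.74)]
top lampbox [([289.8, 192.7], 0.74)]
side [0.33935868 1.29447008 0.86606032]
side guide_mouth [([272.9, 200.3], 0.58)]
side keeper [([279.0, 229.5], 0.89), ([271.7, 197.6], 0.6), ([268.0, 177.3], 0.58)]
side disc_centre [([275.2, 216.5], 0.83), ([274.3, 217.7], 0.41)]
side fin_top [([277.0, 208.5], 0.96)]
side nose [([343.7, 152.6], 0.49), ([228.4, 146.3], 0.48)]
side tab_top [([252.5, 158.9], 0.55), ([266.4, 164.9], 0.49), ([327.4, 372.7], 0.16)]
side bar [([265.3, 176.2], 0.63), ([254.9, 168.5], 0.62), ([323.4, 372.0], 0.32)]
side tape [([232.7, 229.0], 0.54), ([345.8, 149.0], 0.15)]
side vial [([252.6, 194.8], 0.61)]
side driver [([287.5, 187.4], 0.5)]
side lampbox [([269.5, 217.7], 0.8)]
1.2 [ 1.79997722e+02 -5.00642994e-04 -1.54000306e+02]
```

```bash
python3 - <<'E'
from h import *
a=cv2.imread("pics/top0.png");b=cv2.imread("pics/side0.png")
c=cv2.resize(a[120:260,190:450],None,fx=3,fy=3,interpolation=cv2.INTER_CUBIC)
cv2.imwrite("pics/topc.png",c)
d=cv2.resize(b[120:270,180:380],None,fx=4,fy=4,interpolation=cv2.INTER_CUBIC);cv2.imwrite("pics/sidec.png",d)
print([ (n,atz("top",u,z).round(3)) for n,u,z in(("gm",[296.2,192],.054),("keep",[249,199.1],.052),("disc",[263.2,193.1],.068),("fin",[254.4,196.5],.094),("tab1",[378.3,169.2],.086),("tab2",[335,178.1],.086),("nose",[280.1,194.5],.06))])
print(tri("top",[263.2,193.1],"side",[275.2,216.5]),tri("top",[254.4,196.5],"side",[277,208.5]))
E
```

```text
[('gm', array([ 0.558, -0.024,  0.054])), ('keep', array([0.526, 0.133, 0.052])), ('disc', array([0.545, 0.086, 0.068])), ('fin', array([0.527, 0.112, 0.094])), ('tab1', array([ 0.642, -0.293,  0.086])), ('tab2', array([ 0.604, -0.15 ,  0.086])), ('nose', array([0.545, 0.029, 0.06 ]))]
[0.54267475 0.08559626 0.06571255] [0.52746268 0.11144245 0.10719643]
```

View pics/topc.png

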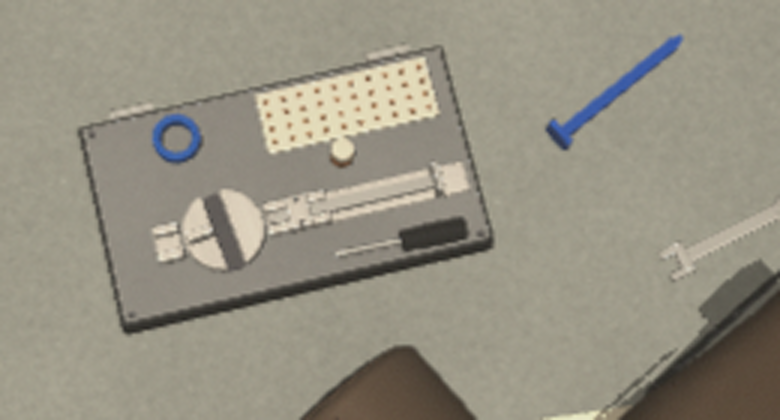

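View pics/sidec.png

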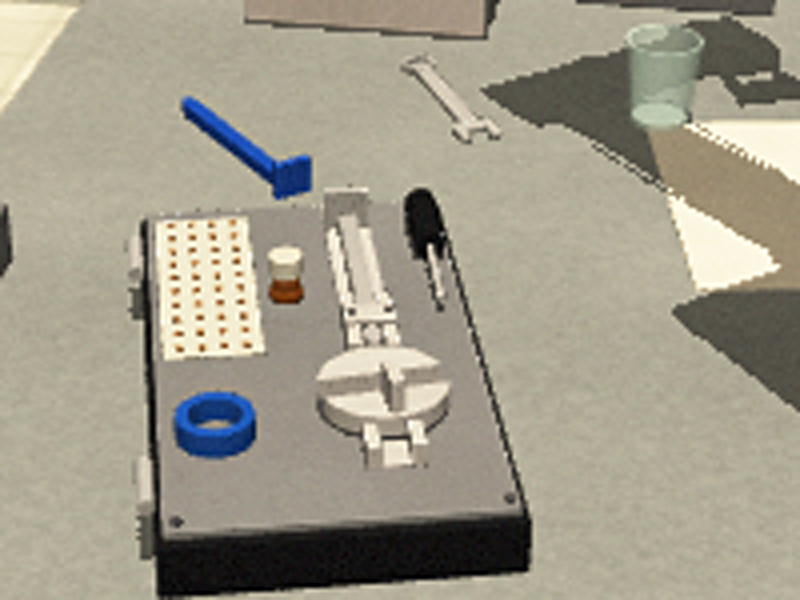

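The bar candidates are the steel one in the guide (top image, tab at about (337,179)) and a blue look-alike on the bench (tab at about (376,164)). The steel one lying in the guide fits the description. The fin points about 112° from box +x, so turning it on to pi is the short way. The box is yawed about 13°, with its LED board towards world +x. Next I'll move over the box for a closer look.

```bash
R='-0.78 0.75 -0.2 0 0 0'; python3 -m inch '-0.78 0.75 -0.2 0 0 0;-0.78 0.75 -0.2 0 0 0;-0.78 0.75 -0.2 0 0 0;-0.78 0.75 -0.2 0 0 0;-0.78 0.75 -0.2 0 0 0;-0.78 0.75 -0.2 0 0 0;-0.78 0.75 -0.2 0 0 0;-0.78 0.75 -0.2 0 0 0;-0.78 0.75 -0.2 0 0 0' 1
python3 -m inch '-0.78 0.75 -0.2 0 0 0.072;-0.78 0.75 -0.2 0 0 0.072;-0.78 0.75 -0.2 0 0 0.072;-0.78 0.75 -0.2 0 0 0.072;-0.78 0.75 -0.2 0 0 0.072;-0.78 0.75 -0.2 0 0 0.072;-0.78 0.75 -0.2 0 0 0.072;-0.78 0.75 -0.2 0 0 0.072;-0.78 0.75 -0.2 0 0 0.072;-0.78 0.75 -0.2 0 0 0.072'
python3 - <<'E'
from h import *
o=get_obs();print(o["clock"],o["tool_pos"],o["orientation"],o["opening"])
n="wrist";save(n,"pics/w1.png");K,R,t=cam(n);print(-R.T@t,R[2])
np.savez("w1.npz",K=K,R=R,t=t)
for th in("guide_mouth","keeper","disc_centre","fin_top","nose","tab_top","bar","vial","driver","tape"):
    print(th,[(np.round(d["uv"],1).tolist(),round(d["p"],2)) for d in landmark_of(n,th)[:2]])
E
```

```text
clock: 1.95
tool_pos: [0.4099, -0.2976, 0.2888]
orientation: [-179.9, 0.2, -153.7]
force: [-1.3, -0.5, 0.4]
opening: 0.0331
gripper_force: 0.0
clock: 2.78
tool_pos: [0.5202, 0.0055, 0.3467]
orientation: [180.0, 0.0, -166.8]
force: [0.1, -0.1, -0.5]
opening: 0.0001
gripper_force: 0.0
2.7833 [0.52017148 0.00546125 0.34669176] [ 1.79995276e+02  2.29859866e-02 -1.66754546e+02] 6.223876119271487e-05
[ 0.45121385 -0.01246235  0.5040196 ] [ 0.25190135  0.06024399 -0.96587596]
guide_mouth [([249.5, 202.9], 0.96), ([331.5, 202.2], 0.67)]
keeper [([359.8, 194.5], 0.97)]
disc_centre []
fin_top [([350.4, 206.0], 0.87), ([359.0, 196.5], 0.69)]
nose [([293.5, 202.4], 0.97)]
tab_top [([154.4, 211.5], 0.8), ([74.5, 226.7], 0.63)]
bar [([166.1, 208.4], 0.72), ([330.1, 199.1], 0.34)]
vial [([234.2, 238.7], 0.56), ([360.2, 195.2], 0.53)]
driver [([196.7, 166.3], 0.76)]
tape []
```

View pics/w1.png

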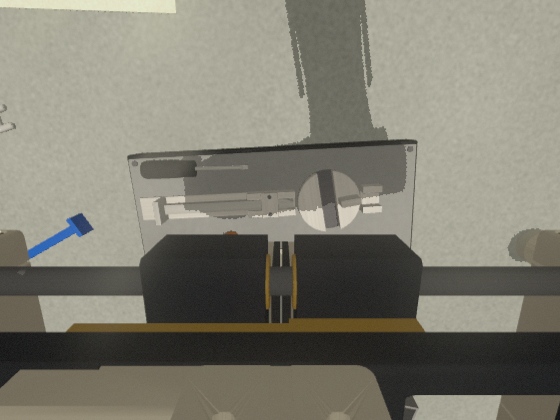

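The wrist view shows the disc at about (330,200), the keeper at (372,197), the steel bar with its tab at (153,210), and the near lid corners at (129,156) and (417,141). The blue look-alike is off to the left. I'll fit the box pose from these points and the other two views.

```bash
cat > fit.py <<'E'
from h import *
from scipy.optimize import least_squares
z=np.load("w1.npz")
def pj(n,X):
    if n!="wrist": return proj(n,X)
    p=(z["K"]@(z["R"]@np.atleast_2d(X).T+z["t"][:,None])).T; return p[:,:2]/p[:,2:]
def W(q,P):
    P=np.atleast_2d(P); c,s=np.cos(q[2]),np.sin(q[2]); return np.c_[q[0]+c*P[:,0]-s*P[:,1],q[1]+s*P[:,0]+c*P[:,1],P[:,2]]
GM=[0,-.039,.054];KE=[0,.129,.052];DC=[0,.08,.068]
c=lambda x,y:[190+(x+.5)/3-.5,120+(y+.5)/3-.5]
s=lambda x,y:[180+x/4,120+y/4]
C=[("wrist",GM,[249.5,202.9]),("wrist",KE,[359.8,194.5]),("wrist",DC,[330,200]),("wrist",[-.075,-.21,.05],[130,158]),("wrist",[-.075,.21,.05],[416,143]),
("top",GM,[296.2,192]),("top",KE,[249,199.1]),("top",DC,[263.2,193.1]),("top",[.155,.21,.05],c(82,128)),("top",[.155,-.21,.05],c(440,47)),("top",[-.075,-.21,.05],c(490,237)),("top",[-.075,.21,.05],c(127,320)),
("side",KE,[279,229.5]),("side",DC,[275.2,216.5]),("side",[-.075,.21,.05],s(527,517)),("side",[.155,.21,.05],s(160,533))]
def res(q): return np.concatenate([(pj(n,W(q,P))[0]-u)*(2.2 if n=="wrist" else 1) for n,P,u in C])
r=least_squares(res,[.549,.014,.227],loss="soft_l1")
if __name__=="__main__":
    print(r.x,np.degrees(r.x[2]))
    for (n,P,u),e in zip(C,res(r.x).reshape(-1,2)): print(n,P,e.round(1))
    np.save("box.npy",r.x); q=r.x
    R=np.array([[np.cos(q[2]),np.sin(q[2])],[-np.sin(q[2]),np.cos(q[2])]])
    def ray(uv,h):
        d=z["R"].T@np.linalg.inv(z["K"])@np.array([*uv,1.]);o=-z["R"].T@z["t"];return o+d*(h-o[2])/d[2]
    B=lambda X:(R@(X[:2]-q[:2])*1000).round(1)
    print("wrist: tab",B(ray([154.4,211.5],.086)),"nose",B(ray([293.5,202.4],.06)),"fin",B(ray([350.4,206],.094)))
    print("top: tab",B(atz("top",[335,178.1],.086)),"nose",B(atz("top",[280.1,194.5],.06)),"fin",B(atz("top",[254.4,196.5],.094)))
    print("side fin",B(atz("side",[277,208.5],.094)),"tab",B(atz("side",[266.4,164.9],.086)),"vial",B(atz("side",[252.6,194.8],.05)),B(atz("top",[303.2,168.7],.07)))
E
python3 fit.py
python3 - <<'E'
import cv2
a=cv2.imread("pics/w1.png");cv2.imwrite("pics/w1c.png",cv2.resize(a[140:250,120:420],None,fx=2.6,fy=2.6,interpolation=cv2.INTER_CUBIC))
E
```

```text
[0.55813216 0.00474133 0.28204291] 16.159868414998417
wrist [0, -0.039, 0.054] [-0.9 -0.1]
wrist [0, 0.129, 0.052] [3.4 5.3]
wrist [0, 0.08, 0.068] [0.4 2.3]
wrist [-0.075, -0.21, 0.05] [-4.8  0. ]
wrist [-0.075, 0.21, 0.05] [ 5.2 -0.5]
top [0, -0.039, 0.054] [ 2.7 -3.1]
top [0, 0.129, 0.052] [1.2 1.1]
top [0, 0.08, 0.068] [1.  2.8]
top [0.155, 0.21, 0.05] [0.1 0. ]
top [0.155, -0.21, 0.05] [0.2 0.1]
top [-0.075, -0.21, 0.05] [0.6 0.3]
top [-0.075, 0.21, 0.05] [-0.7  1. ]
side [0, 0.129, 0.052] [0.  0.5]
side [0, 0.08, 0.068] [ 1.7 -1.6]
side [-0.075, 0.21, 0.05] [ 0.3 -2.5]
side [0.155, 0.21, 0.05] [ 1.4 -0.4]
wrist: tab [  -2.1 -168.5] nose [ 1.2 27.2] fin [  2.  103.5]
top: tab [   1.1 -161.6] nose [-5.6 27.2] fin [ -0.4 112. ]
side fin [ 0.8 88.3] tab [   2.2 -179.5] vial [ 55.1 -63.7] [ 60.8 -68.2]
```

View pics/w1c.png

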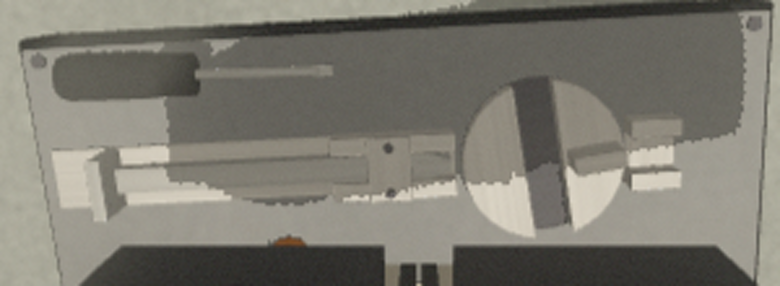

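```bash
cat > fit2.py <<'E'
from fit import *
w=lambda x,y:[120+(x+.5)/2.6-.5,140+(y+.5)/2.6-.5]
C2=[x for x in C if x[0]!="wrist" and x[1] in([.155,.21,.05],[.155,-.21,.05],[-.075,.21,.05],[-.075,-.21,.05])]
C2+=[("wrist",P,w(*u)) for P,u in[([-.018,-.039,.068],(329,135)),([-.018,.031,.068],(456,133)),([-.02,.129,.068],(631,119)),([-.02,.157,.068],(681,117)),([0,.08,.068],(544.5,157)),([0,-.018,.072],(366,163)),([0,.006,.072],(410,160))]]
S=[(1,(555,233)),(-1,(531,79))]
def r2(p):
    q=p[:3];e=[(pj(n,W(q,P))[0]-u)*(2 if n=="wrist" else 1) for n,P,u in C2]
    f=p[3]; e+=[2*(pj("wrist",W(q,[-np.sin(f)*.045*-k,np.cos(f)*.045*-k,.068]))[0]-w(*u)) for k,u in S]
    return np.concatenate(e)
r=least_squares(r2,[*np.load("box.npy"),1.77],loss="soft_l1");q=r.x
print(q,np.degrees(q[2:]));print(r2(q).reshape(-1,2).round(1).tolist())
np.save("box.npy",q[:3])
R=np.array([[np.cos(q[2]),np.sin(q[2])],[-np.sin(q[2]),np.cos(q[2])]])
def ray(uv,h):
    d=z["R"].T@np.linalg.inv(z["K"])@np.array([*uv,1.]);o=-z["R"].T@z["t"];return o+d*(h-o[2])/d[2]
B=lambda X:(R@(X[:2]-q[:2])*1000).round(1)
print("tab top-back corners",B(ray(w(86,160),.086)),B(ray(w(95,220),.086)),"net tab",B(ray([154.4,211.5],.086)),"nose",B(ray([293.5,202.4],.06)),"vial",B(atz("top",[303.2,168.7],.07)))
print("disc world",W(q,DC), "tcp box",B(get_obs()["tool_pos"]))
E
python3 fit2.py
```

```text
[0.55574722 0.00238411 0.26492943 1.26352087] [15.17933825 72.39441335]
[[1.3, -0.4], [1.9, 1.6], [1.1, 2.1], [-0.7, 0.8], [0.1, -2.6], [1.1, -1.4], [-0.3, -2.0], [-0.4, -3.8], [2.2, -0.4], [3.1, -0.2], [-0.1, -0.1], [1.4, 1.2], [1.0, 2.4], [-134.8, 2.0], [-83.5, 3.9]]
tab top-back corners [ -11.1 -167. ] [  22.5 -166.9] net tab [   3.7 -166.8] nose [ 3.7 28.8] vial [ 64.9 -65.5]
disc world [[0.53479993 0.07959299 0.068     ]] tcp box [-35.3   9.6]
```

```bash
sed -i 's/\[-np.sin(f)\*.045\*-k,np.cos(f)\*.045\*-k,.068\]/[np.sin(f)*.045*k,.08-np.cos(f)*.045*k,.068]/' fit2.py
sed -i 's/    return np.concatenate(e)/    e+=[2*(pj("wrist",W(q,[x,p[4],.086]))[0]-w(*u)) for x,u in((-.017,(86,160)),(.017,(95,220)))]\n    return np.concatenate(e)/; s/,1.77\]/,1.77,-.167]/' fit2.py; python3 fit2.py
```

```text
[ 0.55801496  0.00250068  0.2823192   1.70873995 -0.16642787] [16.17569836 97.90358763 -9.53561427]
[[0.7, 0.1], [0.8, 0.2], [1.2, 0.3], [-0.1, 1.1], [0.5, -3.0], [1.7, -0.9], [-1.2, 2.0], [-1.4, -1.5], [1.0, -0.4], [1.9, -0.9], [-0.8, 1.1], [0.9, 4.6], [0.4, 5.2], [0.2, 0.6], [0.1, -0.0], [-0.4, -1.1], [0.3, -0.5]]
tab top-back corners [ -16.2 -166.3] [  17.4 -166.7] net tab [  -1.4 -166.3] nose [ 2.  29.3] vial [ 61.5 -66.1]
disc world [[0.53572826 0.07933363 0.068     ]] tcp box [-37.4  10.8]
```

```bash
cat > pos.py <<'E'
from h import *
q=np.load("box.npy");R=np.array([[np.cos(q[2]),np.sin(q[2])],[-np.sin(q[2]),np.cos(q[2])]])
o=get_obs();print("t",o["clock"],"box",(R@(np.array(o["tool_pos"])[:2]-q[:2])*1000).round(1),"z",round(o["tool_pos"][2],4),"yaw",round(o["orientation"][2],2),"Fbox",(R@np.array(o["force"])[:2]).round(1),round(o["force"][2],1))
E
python3 -m inch '0 0 0 0 0 -0.0165;0 0 0 0 0 -0.0165' >/dev/null; python3 pos.py
python3 -m inch '-0.195 0.33 0.3 0 0 0;-0.195 0.33 0.3 0 0 0;-0.195 0.33 0.3 0 0 0;-0.195 0.33 0.3 0 0 0;-0.195 0.33 0.75 0 0 0;-0.195 0.33 0.75 0 0 0;-0.195 0.33 0.75 0 0 0;-0.195 0.33 0.75 0 0 0;-0.195 0.33 0.75 0 0 0' >/dev/null; python3 pos.py
python3 - <<'E'
from h import *
a=save("wrist","pics/w2.png")[:,:,::-1];b=save("side","x.png")[:,:,::-1]
cv2.imwrite("pics/w2.png",np.vstack([a[60:330],0*a[:4],cv2.resize(b[180:260,200:366],(560,270),interpolation=cv2.INTER_CUBIC)]))
E
```

```text
t 3.5 box [-37.2  11. ] z 0.3466 yaw -163.88 Fbox [-0.5 -0.1] 0.2
t 4.25 box [ 19.6 109.6] z 0.1188 yaw -164.05 Fbox [ 0.1 -0.2] 0.6
```

View pics/w2.png

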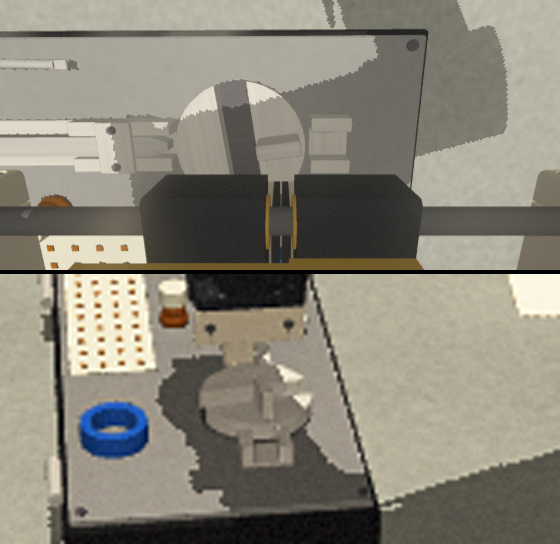

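The finger stands over the disc on the fin's +x side, clear of it: in the wrist part the fin is at about (280,147) and the disc at (240,140). I'll lower it and push along the arc.

```bash
python3 -m inch '0 0 0.14 0 0 0;0 0 0.14 0 0 0;0 0 0.14 0 0 0' >/dev/null; python3 pos.py
python3 -m inch '0.015 -0.003 0 0 0 0;0.03 -0.006 0 0 0 0;0.04 -0.006 0 0 0 0;0.05 -0.007 0 0 0 0;0.06 -0.008 0 0 0 0;0.06 -0.008 0 0 0 0' >/dev/null; python3 pos.py
python3 - <<'E'
q=__import__("numpy");
for f in range(100,181,10):
    a=q.radians(f);print(f,(27*q.cos(a)+15*q.sin(a)).round(1),(80+27*q.sin(a)-15*q.cos(a)).round(1))
E
```

```text
t 4.6 box [ 22.2 109.9] z 0.0811 yaw -164.0 Fbox [0.1 0.8] 0.8
t 5.1 box [  6.9 107.8] z 0.0829 yaw -163.91 Fbox [ 6.3 -3.5] -2.7
100 10.1 109.2
110 4.9 110.5
120 -0.5 110.9
130 -5.9 110.3
140 -11.0 108.8
150 -15.9 106.5
160 -20.2 103.3
170 -24.0 99.5
180 -27.0 95.0
```

```bash
python3 -m inch '0.008 0.005 0.01 0 0 0;0.017 0.009 0.01 0 0 0;0.025 0.009 0.01 0 0 0;0.033 0.009 0.01 0 0 0;0.042 0.006 0.01 0 0 0;0.05 0.003 0.01 0 0 0;0.058 0 0.01 0 0 0;0.067 -0.005 0.01 0 0 0;0.074 -0.01 0.01 0 0 0;0.074 -0.01 0.01 0 0 0' >/dev/null; python3 pos.py
cat > disc.py <<'E'
from h import *
q=np.load("box.npy")
save("side","x.png")
for n in("side","top","wrist"):
    if n!="side": snapshot(n)
    for th in("fin_top",):
        for d in landmark_of(n,th)[:2]:
            X=atz(n,d["uv"],.094)[:2]-q[:2]; c,s=np.cos(q[2]),np.sin(q[2]); b=np.array([c*X[0]+s*X[1],-s*X[0]+c*X[1]])*1000
            print(n,th,np.round(d["uv"],1),round(d["p"],2),b.round(1),"angle",np.degrees(np.arctan2(b[1]-80,b[0])).round(1))
E
python3 disc.py
```

```text
t 5.9333 box [-19.7 104.3] z 0.0762 yaw -164.01 Fbox [0.1 0.8] 0.4
side fin_top [286.7 206.7] 0.84 [-25.5  84.2] angle 170.5
top fin_top [263.6 201.7] 0.59 [-23.5  88.7] angle 159.7
top fin_top [156.7 190. ] 0.25 [ 95.3 421.2] angle 74.4
```

```bash
python3 -m inch '0.005 -0.005 0 0 0 0;0.01 -0.01 0 0 0 0;0.014 -0.016 0 0 0 0;0.016 -0.021 0 0 0 0;0.016 -0.021 0 0 0 0' >/dev/null; python3 pos.py; python3 disc.py
python3 - <<'E'
from h import *
b=cv2.imread("x.png");a=snapshot("top")[:,:,::-1]
cv2.imwrite("pics/d3.png",np.vstack([cv2.resize(b[180:250,220:340],(700,300)+() if 0 else (600,350),interpolation=cv2.INTER_CUBIC),cv2.resize(a[160:230,230:430-80],(400,233),interpolation=cv2.INTER_CUBIC).copy() if 0 else cv2.resize(a[168:216,230:330],(600,240),interpolation=cv2.INTER_CUBIC)]))
E
```

```text
t 6.65 box [-23.3  98.5] z 0.0767 yaw -163.99 Fbox [1.2 3.4] 1.7
side fin_top [287.2 203.4] 0.72 [-29.1  67.6] angle -157.0
```

View pics/d3.png

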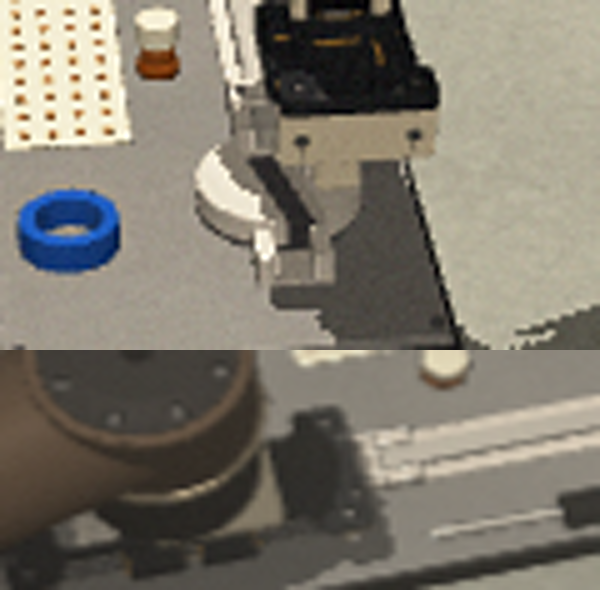

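The slot runs close to the bar's line but is still slightly turned. I'll back off, rise and measure the angle with the wrist camera.

```bash
python3 -m inch '0 0.03 0 0 0 0;0 0.03 -0.2 0 0 0;0 0.03 -0.4 0 0 0;0 -0.1 -0.5 0 0 0;0 -0.2 -0.6 0 0 0;0 -0.2 -0.6 0 0 0;0 -0.2 -0.6 0 0 0;0 -0.2 -0.6 0 0 0' >/dev/null; python3 pos.py
python3 - <<'E'
from h import *
a=save("wrist","x.png")[:,:,::-1];K,R,t=cam("wrist");np.savez("w2.npz",K=K,R=R,t=t);q=np.load("box.npy")
from fit import W
p=proj("wrist",W(q,[[0,.08,.068],[0,-.039,.068],[0,.129,.068]]));print(p)
u,v=p[0];x0,y0=int(u)-100,int(v)-45;print(x0,y0)
cv2.imwrite("pics/w3.png",cv2.resize(a[max(y0,0):y0+110,x0:x0+180],None,fx=4,fy=4,interpolation=cv2.INTER_CUBIC))
E
```

```text
t 7.6667 box [-23.5  37.7] z 0.258 yaw -164.11 Fbox [ 1.  -0.3] -1.2
[[316.69733527 210.98944652]
 [213.93202196 211.408715  ]
 [359.005997   210.81683294]]
216 165
```

View pics/w3.png

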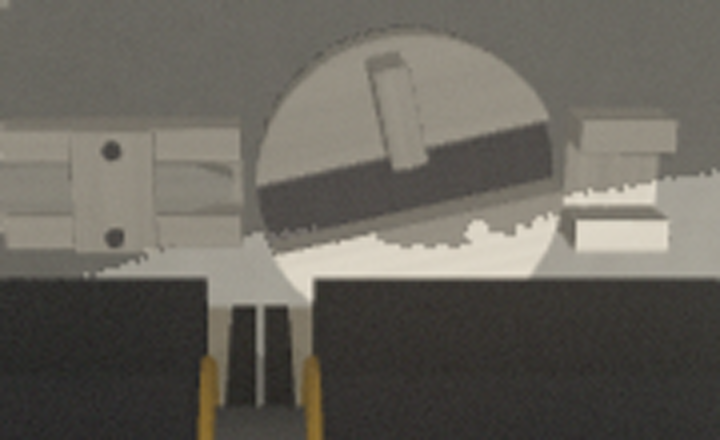

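The finger went too far. The slot edge slopes 12° to the bar line, from (258,185) to (548,122) in the crop, so the fin is at about 192°. I'll push it back from its -y side.

```bash
python3 -m inch '0.022 -0.01 0.15 0 0 0;0.022 -0.01 0.3 0 0 0;0.022 -0.01 0.4 0 0 0;0.022 -0.01 0.5 0 0 0;0.022 -0.01 0.6 0 0 0;0.022 -0.01 0.6 0 0 0;0.022 -0.01 0.6 0 0 0' >/dev/null; python3 pos.py
python3 -m inch '0 0.015 0 0 0 0;0 0.03 0 0 0 0;0 0.04 0 0 0 0;0 0.05 0 0 0 0;0 0.058 0 0 0 0;0 0.063 0 0 0 0;0 0.067 0 0 0 0;0 0.067 0 0 0 0' >/dev/null; python3 pos.py
```

```text
t 8.3 box [-32.1  35.7] z 0.0748 yaw -163.95 Fbox [0.4 0.2] 0.2
t 8.9667 box [-30.   55.8] z 0.0768 yaw -163.99 Fbox [-0.4 -1.1] 0.2
```

```bash
python3 -m inch '0 -0.03 0 0 0 0;0 -0.06 -0.2 0 0 0;-0.022 -0.06 -0.4 0 0 0;-0.022 -0.06 -0.6 0 0 0;-0.022 -0.06 -0.6 0 0 0;-0.022 -0.06 -0.6 0 0 0;-0.022 -0.06 -0.6 0 0 0' >/dev/null; python3 pos.py
cat > ang.py <<'E'
from h import *
from fit import W
a=save("wrist","x.png");q=np.load("box.npy");g=cv2.cvtColor(a,cv2.COLOR_RGB2GRAY)
pts=[np.array([0,.08,.068])]
# rectify lid plane z=.068: 2 px/mm, rows = box x -50..50, cols = box y 30..130
src=proj("wrist",W(q,[[-.05,.03,.068],[-.05,.13,.068],[.02,.13,.068],[.02,.03,.068]])).astype(np.float32)
H=cv2.getPerspectiveTransform(src,np.float32([[0,0],[400,0],[400,280],[0,280]]))
r=cv2.warpPerspective(a,H,(400,280));cv2.imwrite("rect.png",r[:,:,::-1])
import sys
if len(sys.argv)>1: cv2.imwrite(sys.argv[1],r[:,:,::-1])
g=cv2.GaussianBlur(cv2.cvtColor(r,cv2.COLOR_RGB2GRAY),(5,5),0).astype(float)
# upper slot edge at box x~-11mm: strongest dark-going step per column, away from the fin foot
P=[]
for c in list(range(50,170,6))+list(range(230,350,6)):
    d=g[110:200,c][8:]-g[110:200,c][:-8]; k=d.argmin(); P.append((c,114+k,d[k]))
P=np.array(P);k=np.ones(len(P),bool)
for _ in range(6):
    m=np.polyfit(P[k,0],P[k,1],1);e=abs(np.polyval(m,P[:,0])-P[:,1]);k=e<max(2,np.median(e)*1.5)
print("edge slope deg",np.degrees(np.arctan(m[0])).round(2),"inliers",k.sum(),"x at centre mm",np.polyval(m,200)/4-50,"contrast",np.median(P[k,2]))
E
python3 ang.py pics/r4.png
```

```text
t 9.55 box [-21.2  36.9] z 0.2616 yaw -163.99 Fbox [ 0.9 -0. ] -0.2
edge slope deg -6.26 inliers 39 x at centre mm -10.932386844594937 contrast -50.0
```

View pics/r4.png

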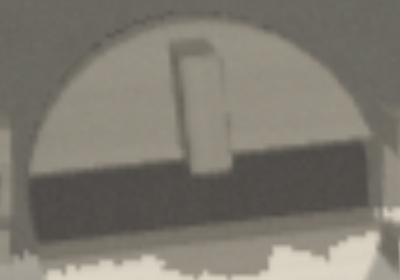

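The rectified view shows the slot edge from (30,175) to (365,140), 6.3° short of the line. Pushing about 4 mm further should line it up.

```bash
python3 -m inch '0.03 0 0.15 0 0 0;0.03 0 0.3 0 0 0;0.03 0 0.4 0 0 0;0.03 0 0.5 0 0 0;0.03 0 0.61 0 0 0;0.03 0 0.61 0 0 0;0.03 0 0.61 0 0 0' >/dev/null; python3 pos.py
python3 -m inch '0 0.015 0 0 0 0;0 0.03 0 0 0 0;0 0.04 0 0 0 0;0 0.05 0 0 0 0;0 0.06 0 0 0 0;0 0.068 0 0 0 0;0 0.075 0 0 0 0;0 0.079 0 0 0 0;0 0.079 0 0 0 0' >/dev/null; python3 pos.py
python3 -m inch '0 -0.03 0 0 0 0;0 -0.075 -0.2 0 0 0;-0.022 -0.075 -0.4 0 0 0;-0.022 -0.075 -0.6 0 0 0;-0.022 -0.075 -0.6 0 0 0;-0.022 -0.075 -0.6 0 0 0;-0.022 -0.075 -0.6 0 0 0' >/dev/null; python3 pos.py
python3 ang.py
```

```text
t 10.1833 box [-34.1  37.1] z 0.0721 yaw -164.0 Fbox [0.2 0.1] 0.9
t 10.9333 box [-32.5  61.5] z 0.0737 yaw -163.98 Fbox [ 0.1 -0.4] 1.0
t 11.5167 box [-23.5  38. ] z 0.2587 yaw -163.99 Fbox [-0.  -0.1] -0.7
edge slope deg 3.0 inliers 38 x at centre mm -11.047793353368853 contrast -49.5
```

The slot is now 3° (0.05 rad) off, inside the tolerance, so I'll go behind the tab.

```bash
python3 -m inch '-0.078 -0.81 0 0 0 0;-0.078 -0.81 0 0 0 0;-0.078 -0.81 0 0 0 0;-0.078 -0.81 0 0 0 0;-0.078 -0.81 0 0 0 0;-0.078 -0.81 0 0 0 0;-0.078 -0.81 0.3 0 0 0;-0.078 -0.81 0.4 0 0 0;-0.078 -0.81 0.4 0 0 0' >/dev/null; python3 pos.py
python3 - <<'E'
from h import *
from fit import W
a=save("wrist","x.png");q=np.load("box.npy")
src=proj("wrist",W(q,[[-.05,-.2,.086],[-.05,-.12,.086],[.03,-.12,.086],[.03,-.2,.086]])).astype(np.float32)
r=cv2.warpPerspective(a,cv2.getPerspectiveTransform(src,np.float32([[0,0],[320,0],[320,320],[0,320]])),(320,320))
cv2.imwrite("pics/t5.png",np.hstack([r,cv2.resize(a,(427,320))])[:,:,::-1])
E
```

```text
t 12.3167 box [  -5.  -205.1] z 0.1299 yaw -164.13 Fbox [0.2 0. ] -0.7
```

View pics/t5.png

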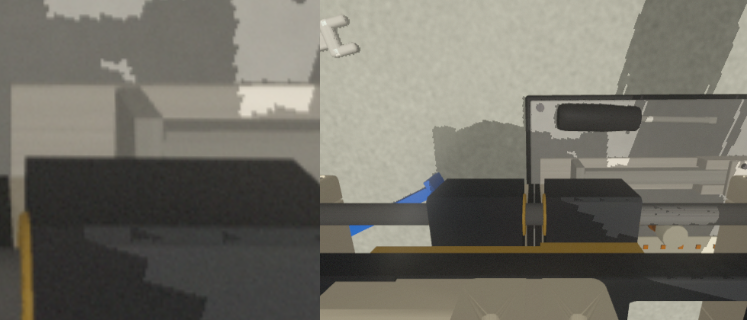

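```bash
python3 -m inch '0 0 0 0 0 0;0 0 0 0 0 0;0 0 0 0 0 0' >/dev/null; python3 pos.py
python3 - <<'E'
from h import *
from fit import W
q=np.load("box.npy");K=cam("wrist");a=save("wrist","x.png")
src=proj("wrist",W(q,[[-.05,-.2,.086],[-.05,-.12,.086],[.03,-.12,.086],[.03,-.2,.086]])).astype(np.float32)
r=cv2.warpPerspective(a,cv2.getPerspectiveTransform(src,np.float32([[0,0],[320,0],[320,320],[0,320]])),(320,320))
src=proj("wrist",W(q,[[-.08,-.22,.05],[-.08,-.12,.05],[.02,-.12,.05],[.02,-.22,.05]])).astype(np.float32)
r2=cv2.warpPerspective(a,cv2.getPerspectiveTransform(src,np.float32([[0,0],[400,0],[400,400],[0,400]])),(400,400))[:320]
cv2.imwrite("pics/t6.png",np.hstack([r,r2])[:,:,::-1])
E
```

```text
t 12.6167 box [  -1.8 -205. ] z 0.1361 yaw -163.94 Fbox [0.3 0.2] 0.9
```

View pics/t6.png

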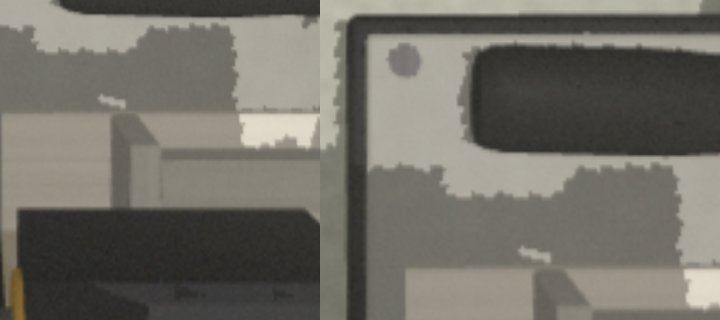

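The tab's back edge is at box y of about -167, and the bar's line sits about 3 mm towards +x here. I'll shift to that, descend and push.

```bash
python3 -m inch '-0.014 0 0.1 0 0 0;-0.014 0 0.2 0 0 0;-0.014 0 0.23 0 0 0;-0.014 0 0.23 0 0 0;-0.014 0 0.23 0 0 0' >/dev/null; python3 pos.py
python3 -m inch '0 0.02 0 0 0 0;0 0.04 0 0 0 0;0 0.055 0 0 0 0;0 0.07 0 0 0 0;0 0.085 0 0 0 0;0 0.1 0 0 0 0;0 0.115 0 0 0 0;0 0.13 0 0 0 0;0 0.13 0 0 0 0' >/dev/null; python3 pos.py
```

```text
t 13.0833 box [   1.8 -204.7] z 0.0663 yaw -163.95 Fbox [-0.5 -0.2] 0.8
t 13.8333 box [   1.6 -164.8] z 0.0652 yaw -163.96 Fbox [ 1.  -2.4] 2.1
```

```bash
python3 -m inch '0 0.015 0 0 0 0;0 0.03 0 0 0 0;0 0.045 0 0 0 0;0 0.06 0 0 0 0;0.001 0.075 0 0 0 0;0.001 0.09 0 0 0 0;0.001 0.105 0 0 0 0;0.001 0.12 0 0 0 0;0.001 0.135 0 0 0 0;0.002 0.15 0 0 0 0' >/dev/null; python3 pos.py
python3 -m inch '0 0.012 0 0 0 0;0 0.024 0 0 0 0;0 0.036 0 0 0 0;0 0.048 0 0 0 0;0.001 0.06 0 0 0 0;0.001 0.072 0 0 0 0;0.001 0.084 0 0 0 0;0.001 0.096 0 0 0 0;0.001 0.108 0 0 0 0;0.001 0.108 0 0 0 0' >/dev/null; python3 pos.py
python3 - <<'E'
from h import *
save("side","x.png")
q=np.load("box.npy")
for n in("side","top"):
    snapshot(n)
    for th,h in(("tab_top",.086),("fin_top",.094)):
        for d in landmark_of(n,th)[:2]:
            X=atz(n,d["uv"],h)[:2]-q[:2];c,s=np.cos(q[2]),np.sin(q[2]);print(n,th,d["p"],(1000*np.array([c*X[0]+s*X[1],-s*X[0]+c*X[1]])).round(1))
E
```

```text
t 14.6667 box [   1.  -120.4] z 0.065 yaw -163.98 Fbox [-0.3 -4.5] 6.0
t 15.5 box [  0.3 -87. ] z 0.0644 yaw -163.98 Fbox [ 0.5 -1.6] 1.1
side tab_top 0.82 [  9.3 -82.9]
side tab_top 0.58 [  39.5 -216.8]
top tab_top 0.57 [  -1.  -305.9]
top fin_top 0.42 [-32.9  92.5]
```

```bash
python3 -m inch '0 0.01 0 0 0 0;0 0.02 0 0 0 0;0 0.03 0 0 0 0;0 0.04 0 0 0 0;0 0.05 0 0 0 0;0 0.06 0 0 0 0;0 0.06 0 0 0 0' >/dev/null; python3 pos.py
for i in 1; do python3 -m inch '0 0.006 0 0 0 0;0 0.012 0 0 0 0;0 0.012 0 0 0 0' >/dev/null; python3 pos.py; done
python3 -m inch '0 0.006 0 0 0 0;0 0.012 0 0 0 0;0 0.012 0 0 0 0' >/dev/null; python3 pos.py
```

```text
t 16.4333 box [  0.5 -69.2] z 0.0646 yaw -163.97 Fbox [ 0.3 -0.3] -0.9
t 16.6833 box [  0.5 -66. ] z 0.0646 yaw -163.98 Fbox [-0.3 -1.2] 0.2
t 16.9333 box [  0.5 -62.5] z 0.0646 yaw -163.99 Fbox [-0.1 -1.2] 0.7
```

```bash
python3 -m inch '0 0.005 0 0 0 0;0 0.01 0 0 0 0;0 0.01 0 0 0 0' >/dev/null; python3 pos.py
python3 -m inch '0 0.005 0 0 0 0;0 0.01 0 0 0 0;0 0.01 0 0 0 0' >/dev/null; python3 pos.py
python3 -m inch '0 0.005 0 0 0 0;0 0.01 0 0 0 0;0 0.01 0 0 0 0' >/dev/null; python3 pos.py
```

```text
t 17.1833 box [  0.3 -61.8] z 0.0648 yaw -163.97 Fbox [ -0.6 -14.7] -0.6
t 17.4333 box [  0.4 -61.3] z 0.065 yaw -163.97 Fbox [  1. -31.] -3.9
t 17.6833 box [  0.4 -61.2] z 0.0651 yaw -163.97 Fbox [  3.2 -49.6] -9.1
```

It stopped hard at y = -61, which matches the tab meeting the guide. I'll come away and check.

```bash
python3 -m inch '0 -0.03 0 0 0 0;0 -0.06 0 0 0 0;0 -0.1 0 0 0 0;0 -0.15 0 0 0 0;0 -0.15 -0.15 0 0 0;0 -0.15 -0.3 0 0 0;0 -0.1 -0.45 0 0 0;0.08 0.1 -0.6 0 0 0;0.08 0.1 -0.6 0 0 0;0.08 0.1 -0.6 0 0 0' >/dev/null; python3 -m inch '0 0.2 -0.2 0 0 0;0 0.2 -0.2 0 0 0;0 0.2 -0.2 0 0 0;0 0.2 -0.2 0 0 0' >/dev/null; python3 pos.py
python3 - <<'E'
from h import *
from fit import W
q=np.load("box.npy");a=save("wrist","x.png")
src=proj("wrist",W(q,[[-.06,-.08,.068],[-.06,.17,.068],[.03,.17,.068],[.03,-.08,.068]])).astype(np.float32)
r=cv2.warpPerspective(a,cv2.getPerspectiveTransform(src,np.float32([[0,0],[750,0],[750,270],[0,270]])),(750,270))
cv2.imwrite("pics/end.png",r[:,:,::-1])
E
```

```text
t 18.85 box [-22.2  38.1] z 0.3068 yaw -163.8 Fbox [-0.2 -0.1] -0.8
```

View pics/end.png

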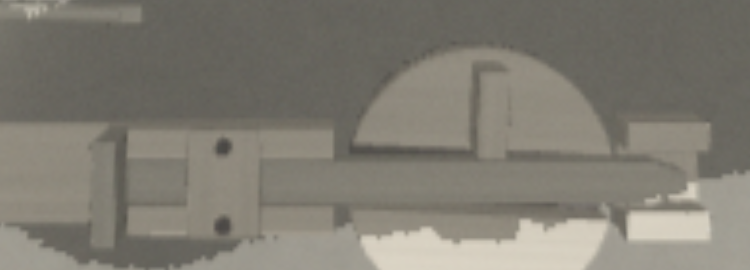

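The final view shows the tab against the guide ends at about (125,185), the bar through the nearly aligned slot, and the nose inside the keeper at about (685,185). The arm is clear.

```bash
python3 -m inch '0 0 0 0 0 0;0 0 0 0 0 0;0 0 0 0 0 0' ; python3 -c "from plant import *;print(close_job())"
```

```text
clock: 19.15
tool_pos: [0.5253, 0.0303, 0.3034]
orientation: [-180.0, -0.1, -164.0]
force: [-0.0, 0.1, -0.0]
opening: 0.0003
gripper_force: 0.0
the job is handed in; nothing more can be done
None
```

I handed the job in at 19 s: the slot was within about 3° of the bar line, the bar was pushed home with its tab against the guide and its nose in the keeper, and the arm was clear; no verdict came back.

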